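# Refit the wheel of a tube rotator and lock it with its spring clip

## Robot

A 6-joint arm with a two-finger parallel gripper is mounted at the origin on the work surface. World frame = base frame: x ahead of the robot, y to its left, z up, the work surface at z = 0. Lengths are in m, angles in rad, forces in N, time in s.
With the tool pointing down it reaches from about 0.3 to 0.825 m from the base axis. Payload 5.4 kg.
Tool frame: the origin (TCP) lies at the very end of the fingers, on their centre line; the grasp point (between the pads) lies 19 mm behind it; z points along the fingers, x is the direction in which the jaws open and shut, and the axes are right-handed (so a half turn about z gives the same grasp; the last joint's range is limited). The gripper opens to 92 mm and grips with 3 to 60 N. Pads are 20 mm wide; open, the fingers measure 128 mm over their backs; the gripper's body (75 mm by 189 mm) begins 69 mm behind the grasp point.
Start: joints at [-1.404, 0.158, 1.597, -0, 1.386, -0.21], TCP at [0.212, -0.535, 0.215] pointing down, gripper open.
Joint ranges: [-2.91, 2.91], [-0.94, 2.29], [0.18, 2.7], [-1.29, 4.43], [0.17, 2.64], [-3, 3]. Speed limits (rad/s): [2.57, 2.57, 3.14, 3.14, 3.14, 3.14].

## Interface

Orientations are given as a rotation vector (axis times angle).
In Python, from workcell import bot gives the robot as it stands. Calls block until the motion is done:
- bot.goto(position, orientation): joint-space move of the TCP to a pose.
- bot.line_to(position, rot=None, max_speed=0.15): straight line of the TCP; rot=None keeps the orientation; max_speed is the mean speed in m/s.
- bot.set_joints(angles): joint-space move.
- bot.set_gripper(opening, newtons=None): opening from 0.0 (shut) to 1.0 (fully open); newtons is the grip in N (None keeps the last); returns when the fingers have stopped.
- bot.hold(seconds).
- bot.inverse_kinematics(position, orientation): joint angles nearest the present ones, or None.
- bot.read_camera(name): name is "side" or "top"; returns a dict with "pixels" (384x512x3 uint8, blue, green, red), "fx", "fy", "cx", "cy" (pixels), "R" (3x3) and "t" (3): a world point X has camera coordinates R X + t. Camera axes: x right, y down, z forward; pixel columns grow to the right and rows downward; lengths in m; the calibration is good to about 2 mm. A picture is of the moment at which its call begins. There is no depth.
A pose or a line that the arm cannot do raises bot.MotionError and nothing moves.
- bot.job_done(): hands the job in, once; it reports no verdict.
Readings, each from a call of its own:
- bot.current_clock(): time.
- bot.current_joints(): joint angles.
- bot.current_joint_vel(): joint speeds.
- bot.current_effort(): joint torques, N m.
- bot.current_ee_pos(): TCP position.
- bot.current_tool_rot(): TCP orientation.
- bot.current_contact_force(): force on the tool from outside, world axes, zero at the start.
- bot.current_ft_torque(): the same for the moment, N m.
- bot.current_opening(): opening from 0.0 (shut) to 1.0 (fully open).
Only numpy, scipy, OpenCV 4.12 (cv2) and the standard library are available. Lean on these libraries where they do the work, as an engineer would, in place of code of your own. Each camera call takes 0.05 s, during which the arm holds its last target.

## Task

The tube wheel of the bench rotator has worked its way out along its spindle. Push the wheel gently back until it is fully home against the shoulder, then take the orange spring clip from the clip rack and press it sideways into the spindle groove just in front of the hub until it snaps in and is fully seated, square on the spindle, and let go of it. Do not force anything (a light hand does it: never more than 30 N on any part of the rotator), and leave the other clips and everything else on the bench where they are.

Things in the scene. Friction and masses are not known exactly. Their poses are not given: they have to be found in the camera images.
- rotator: White bench tube rotator, fixed: motor casing 150 x 120 mm, 139 mm high, blue cover, on a grey foot plate 12 mm thick that reaches out under the wheel. Origin: centre of the casing's footprint on the bench; x across, z up, +y the way the spindle sticks out. Casing front face at y = 60 mm. Level steel spindle, 20 mm diameter, axis 100 mm above the bench; it does not turn.
- spindle_mid (a point): Fixed point of the rotator on the spindle axis, 79.5 mm in front of the casing face; axes as the rotator's. The spindle is clamped in a collet and its stick-out is set differently each time, so the groove's middle lies within 9 mm either way of this point along y, where exactly is not measured: feel for it or look. Free end of the spindle: 32.5 mm outward of the groove's middle.
- wheel (a joint): How far the blue tube wheel stands out along the spindle from home against the spindle's shoulder (0), m; 0.013 to 0.024 at the start. Keyed, drags with about 3 N, firm stop at 0. Disc 110 mm in diameter, 8 mm thick; front hub 28 mm in diameter, 36 mm long. At home the disc's front face is 39.5 mm behind the groove's middle and the hub's front face 3.5 mm behind it; while out, the hub covers the groove.
- wheel_rim (a point): Fixed point of the rotator, 40 mm in front of the casing and 55 mm above the spindle axis: where the top of the disc's front rim is when the wheel is home and the spindle at its mean setting (so up to 9 mm off along y). Above the hub the disc's face is bare, 14 to 55 mm above the axis, and can be pushed with closed fingertips. Two red-capped tubes stand 11 mm proud of it 44 mm to either side of the axis.
- collet (a point): Centre of the brass collet nut that clamps the spindle: on the spindle axis, in the plane of the casing's front face, 79.5 mm behind spindle_mid. The groove round the spindle: 8 mm wide, floor 14 mm in diameter, square walls; just inward of it (wheel home) the hub face, outward of it the full 20 mm spindle. A clip lying against the hub face has 1.5 mm of room to the far wall. A clip pressed down beside the groove does not go on: the force climbs past 30 N.
- clip_eye (a point): Centre of the eye (round seat) of the loose orange spring clip: flat horseshoe 6 mm thick, 25 mm wide, 46 mm high, 22 g. Own axes: y through the thickness (axis of the eye), x across, z up to the finger tab; mouth faces -z. It stands mouth down in one of the rack's slots, eye 19 mm above the bench. Seated: eye on the spindle axis, thickness within the groove.
- clip_mouth (a point): Middle of the orange clip's mouth, 9 mm below the eye, level with the lowest points of its two sprung toes (mouth 9 mm wide, 45 degree lead-ins). The toes rest on the full 20 mm spindle with the eye 15.5 mm above the axis, or on the groove's floor with the eye 11.3 mm above it. From there pressing takes about 8 to 16 N until the eye is some 6 mm above the axis; then it snaps home.
- clip_tab (a point): Centre of the orange clip's finger tab, 25 mm above the eye: flat upright block 18 mm wide (clip x), 6 mm thick (clip y), 24 mm high, from 13 to 37 mm above the eye. Grip it across its 18 mm width from above, fingertips no lower than 14 mm above the eye, to pass over the rack's walls and later over the hub.
- rack: Grey clip rack, fixed, 70 x 122 mm; origin at the centre of its underside. Base 10 mm thick; three slots 7.7 mm wide, along its x, at y = -40, 0 and 40 mm, between walls that rise to 24 mm above the bench. One clip stands in each slot, in any order: orange, black (larger), white (smaller).
- clip_black: Black larger clip for another machine, loose in a rack slot; leave it. Origin at its underside.
- clip_white: White smaller clip for another machine, loose in a rack slot; leave it. Origin at its underside.
- tube_rack: Loose orange rack of small tubes, 70 x 160 mm, 48 mm high; leave it. Origin at its underside.
- tip_box: Loose blue box of yellow pipette tips, 80 x 120 mm, 62 mm high; leave it. Origin at its underside.
- wash_bottle: Loose teal wash bottle, 68 mm diameter, 200 mm high; leave it. Origin at its underside.
- pipette: Loose white pipette lying on the bench, about 245 mm long; leave it.
- reagent_jar: Loose glass jar with red cap, 60 mm diameter, 75 mm high; leave it. Origin at its underside.
- screwdriver: Loose screwdriver lying on the bench, 170 mm long; leave it.

How it is judged:
By the outcome, as a careful person would: the job done as asked, in the order asked, and still so for the second after the job is handed in, with the robot touching nothing.
It also fails if it takes over 64 s, if anything falls off the work surface, if the arm or the gripper's body presses on something with over 40 N, if the wrist force passes 120 N, or if a joint passes its speed limit or range.

## Working session

There is one attempt and no reset: what is moved stays moved. The work goes in short steps, each a Python script; the robot and the scene stay as the last script left them, time stands still between calls to the robot, and variables do not carry over. Pictures are saved under pics/ and viewed, and the job is handed in when it is done.

```bash
ls; mkdir -p pics
python3 - <<'E'
from workcell import bot
import cv2,pickle
for n in("side","top"):
    c=bot.read_camera(n); cv2.imwrite(f"pics/{n}0.png",c["pixels"]); pickle.dump(c,open(f"{n}0.pkl","wb"))
    print(n,c["fx"],c["fy"],c["cx"],c["cy"],c["R"],c["t"], -c["R"].T@c["t"])
print(bot.current_clock(),bot.current_tool_rot(),bot.current_ee_pos(),bot.current_contact_force())
E
```

```text
pics
side 482.7722546666269 482.7722546666269 260.0234984008402 194.21869487019816 [[-8.67296240e-01 -4.97792049e-01 -5.55148354e-04]
 [-3.61423788e-01  6.30469780e-01 -6.86935734e-01]
 [ 3.42301151e-01 -5.95576135e-01 -7.26717957e-01]] [0.44406703 0.28959719 1.31101465] [0.04104316 0.8192798  1.15191907]
top 381.130447362299 381.130447362299 256.73908925256035 199.50462844708116 [[ 0.0017947  -0.99998241  0.00565321]
 [-0.98905257 -0.00260917 -0.14754051]
 [ 0.14755267 -0.00532653 -0.98903986]] [-0.05720733  0.56711611  1.3529021 ] [ 0.361386   -0.04852034  1.42207011]
0.1 [-2.59712696e+00  1.76542613e+00  1.84367643e-03] [ 0.21145024 -0.53409978  0.21371493] [-0.47448523 -0.14714976 -0.45268405]
```

View pics/side0.png

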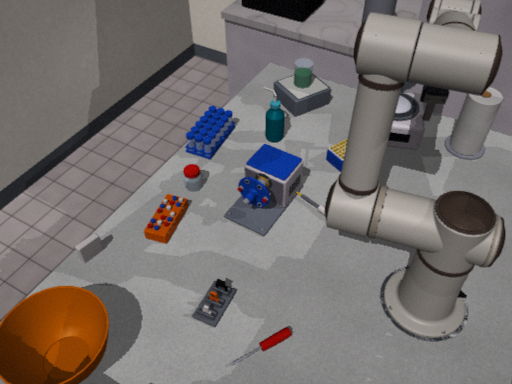

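View pics/top0.png

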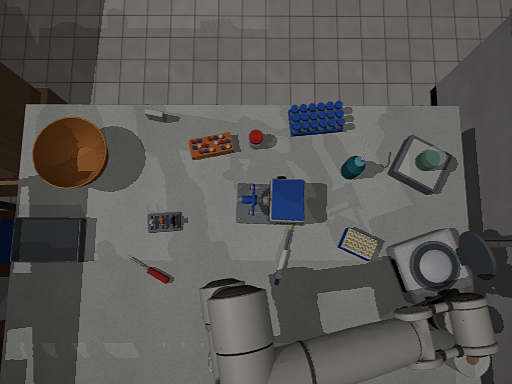

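Run:
```python
import cv2
s=cv2.imread("pics/side0.png");t=cv2.imread("pics/top0.png")
def z(im,x,y,w,h,k,n): cv2.imwrite(n,cv2.resize(im[y:y+h,x:x+w],None,fx=k,fy=k,interpolation=cv2.INTER_CUBIC))
z(t,140,170,190,62,4,"pics/tz.png")
z(s,215,135,100,100,6,"pics/sz1.png")
z(s,180,265,70,70,8,"pics/sz2.png")
z(t,140,200,50,40,12,"pics/tz2.png")
```

```text
(no output)
```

View pics/tz.png

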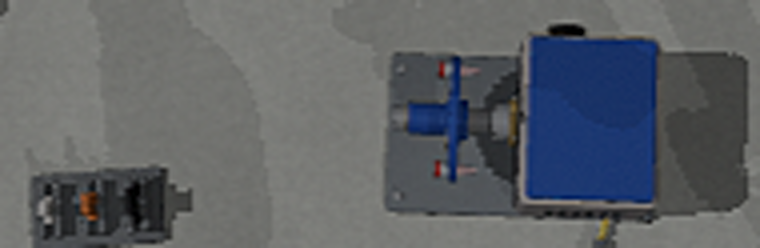

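View pics/sz1.png

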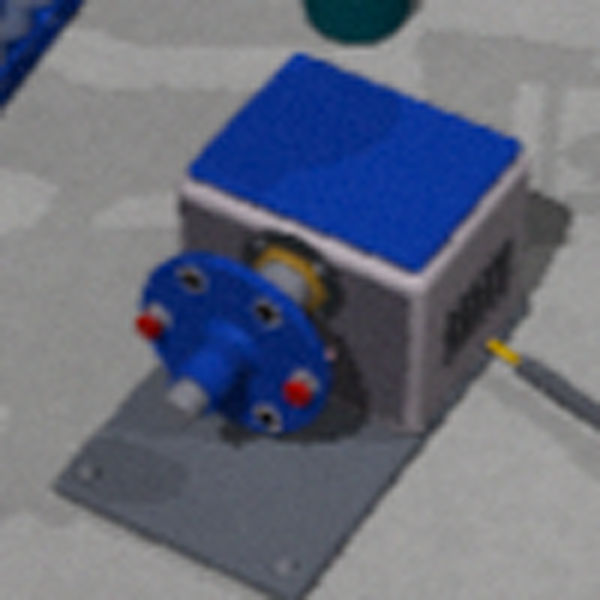

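View pics/sz2.png

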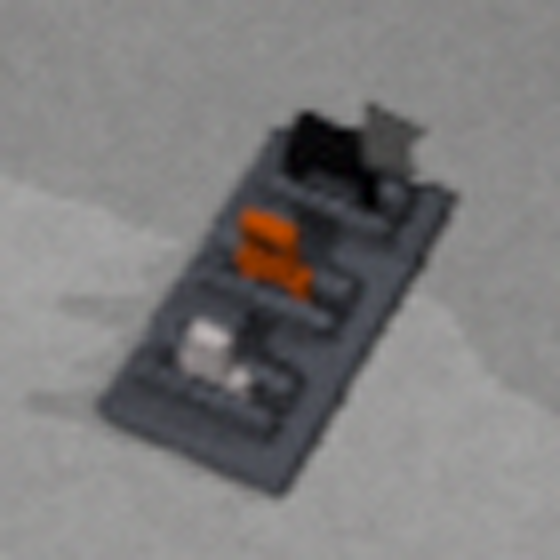

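View pics/tz2.png

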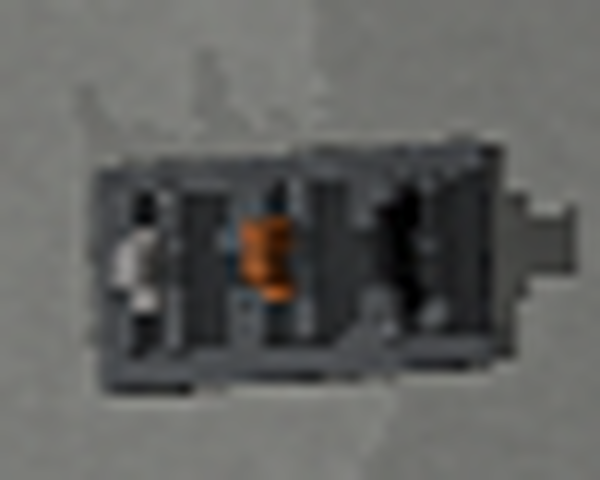

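```bash
cat > h.py <<'E'
import numpy as np,pickle
from scipy.optimize import least_squares
def proj(c,X):
    X=np.atleast_2d(X);q=X@c["R"].T+c["t"];return np.c_[c["fx"]*q[:,0]/q[:,2]+c["cx"],c["fy"]*q[:,1]/q[:,2]+c["cy"]]
def unz(p,off,k): return (np.array(p,float)+.5)/k-.5+np.array(off)
def ray(c,p,z):
    d=c["R"].T@np.array([(p[0]-c["cx"])/c["fx"],(p[1]-c["cy"])/c["fy"],1]);o=-c["R"].T@c["t"];return o+d*(z-o[2])/d[2]
def tri(obs):
    f=lambda X:np.concatenate([proj(c,X)[0]-p for c,p in obs])
    r=least_squares(f,[.5,.1,.1]);return r.x,r.fun
try: S=pickle.load(open("side0.pkl","rb"));T=pickle.load(open("top0.pkl","rb"))
except Exception: pass
E
python3 - <<'E'
from h import *
# cover corners (rot local x,y): world +y = spindle dir -> top-left image = (+x,+y)
tc=[unz(p,(140,170),4) for p in [(527,37),(657,39),(523,203),(654,206)]]
sc=[unz(p,(215,135),6) for p in [(300,53),(523,148),(187,182),(418,272)]]
print("top cover");[print(ray(T,p,.139)) for p in tc]
print("side cover");[print(ray(S,p,.139)) for p in sc]
print("foot top",[ray(T,unz(p,(140,170),4),.012) for p in [(394,52),(388,211)]])
print("foot side",[ray(S,unz(p,(215,135),6),.012) for p in [(55,487),(290,600)]])
print("spindle end T",ray(T,unz((391,117),(140,170),4),.1),"disc top front",ray(T,unz((448,119),(140,170),4),.155),"hub front",ray(T,unz((407,117),(140,170),4),.1))
print("spindle end S",ray(S,unz((183,402),(215,135),6),.1))
print("rack")
for z in(.010,.024): 
  print(z,[ray(T,unz(p,(140,200),12),z).round(4) for p in [(97,168),(500,145),(515,355),(105,392)]])
  print(z,[ray(S,unz(p,(180,265),8),z).round(4) for p in [(103,405),(280,130),(457,195),(275,495)]])
E
```

```text
top cover
[ 0.62452652 -0.10553678  0.139     ]
[ 0.62310636 -0.2171373   0.139     ]
[ 0.48166902 -0.10160594  0.139     ]
[ 0.47938569 -0.21223608  0.139     ]
side cover
[ 0.61703393 -0.21249879  0.139     ]
[ 0.48019664 -0.20449942  0.139     ]
[ 0.6175578  -0.09621885  0.139     ]
[ 0.48482263 -0.0973345   0.139     ]
foot top [array([0.63581318, 0.01407503, 0.012     ]), array([0.48584981, 0.01828379, 0.012     ])]
foot side [array([0.63010445, 0.02143214, 0.012     ]), array([0.4871584 , 0.02578993, 0.012     ])]
spindle end T [0.56067616 0.01227622 0.1       ] disc top front [ 0.55081257 -0.03815343  0.155     ] hub front [ 0.56071329 -0.00174912  0.1       ]
spindle end S [0.55992159 0.00512846 0.1       ]
rack
0.01 [array([0.5182, 0.3496, 0.01  ]), array([0.5257, 0.2251, 0.01  ]), array([0.4605, 0.2184, 0.01  ]), array([0.4489, 0.3441, 0.01  ])]
0.01 [array([0.5152, 0.3518, 0.01  ]), array([0.5236, 0.234 , 0.01  ]), array([0.4564, 0.2257, 0.01  ]), array([0.4481, 0.3507, 0.01  ])]
0.024 [array([0.5166, 0.3457, 0.024 ]), array([0.524 , 0.2224, 0.024 ]), array([0.4596, 0.2158, 0.024 ]), array([0.448 , 0.3402, 0.024 ])]
0.024 [array([0.5093, 0.3576, 0.024 ]), array([0.5177, 0.2412, 0.024 ]), array([0.4513, 0.233 , 0.024 ]), array([0.4431, 0.3564, 0.024 ])]
```

```bash
cat > orange.py <<'E'
from h import *
import cv2
from scipy.optimize import minimize
ry=None
def rack_fit():
    loc=np.array([[35,61],[35,-61],[-35,-61],[-35,61]])/1000
    t=[unz(p,(140,200),12) for p in [(97,168),(500,145),(515,355),(105,392)]]
    s=[unz(p,(180,265),8) for p in [(103,405),(280,130),(457,195),(275,495)]]
    def f(q,z):
        c,d=np.cos(q[2]),np.sin(q[2]);P=np.c_[loc@np.array([[c,d],[-d,c]])+q[:2],np.full(4,z)]
        return P
    for z in(.0,.01,.024):
      for nm,sets in(("T",[(T,t)]),("S",[(S,s)]),("both",[(T,t),(S,s)])):
        r=least_squares(lambda q:np.concatenate([(proj(c,f(q,z))-np.array(o)).ravel() for c,o in sets]),[.485,.285,0])
        print(z,nm,r.x.round(4),"rms px",np.sqrt(np.mean(r.fun**2)).round(2))
rack_fit()
def omask(c,roi):
    im=c["pixels"].astype(float);x0,y0,x1,y1=roi
    w=np.zeros(im.shape[:2]);v=np.clip(im[:,:,2]-1.3*im[:,:,1]-0,0,None);w[y0:y1,x0:x1]=v[y0:y1,x0:x1]
    w[w<12]=0;return w
def cen(w):
    m=cv2.moments(w.astype(np.float32));return np.array([m["m10"],m["m01"]])/m["m00"]
rois={"T":(155,212,170,232),"S":(205,285,225,308)}
def box(cx,cy,yaw,wx,wy,z0,z1):
    P=np.array([[a*wx/2,b*wy/2,z] for a in(-1,1) for b in(-1,1) for z in(z0,z1)]);c,d=np.cos(yaw),np.sin(yaw)
    P[:,:2]=P[:,:2]@np.array([[c,d],[-d,c]])+[cx,cy];return P
def mcen(cam,boxes,k=32):
    img=np.zeros((384*0+1200,1600),np.uint8);o=proj(cam,boxes[0]).mean(0)-[25,18]
    for b in boxes:
        p=cv2.convexHull(((proj(cam,b)-o+.5)*k).astype(np.int32));cv2.fillConvexPoly(img,p,255)
    m=cv2.moments(img,True);return (np.array([m["m10"],m["m01"]])/m["m00"]+.5)/k-.5+o, m["m00"]/k/k
if __name__=="__main__":
  for yaw in(0.07,):
    obs={n:cen(omask(c,rois[n])) for n,c in(("T",T),("S",S))}
    print(obs,{n:(omask(c,rois[n])>12).sum() for n,c in(("T",T),("S",S))})
    def bx(q):return [box(q[0],q[1],yaw,.018,.006,.032,.056),box(q[0],q[1],yaw,.025,.006,.024,.032)]
    for nm,cs in(("T",["T"]),("S",["S"]),("both",["T","S"])):
        C={"T":T,"S":S}
        f=lambda q:np.concatenate([mcen(C[n],bx(q))[0]-obs[n] for n in cs])
        r=least_squares(f,[.487,.285],diff_step=2e-2)
        print(nm,r.x,r.fun,[mcen(C[n],bx(r.x))[1] for n in cs])
E
python3 orange.py
python3 - <<'E'
from h import *
im=T["pixels"].astype(int)
v=im[:,:,0]-im[:,:,2]
print("blueness rows 190-212 cols 238-256");print(v[192:210,238:258])
print("gray");print(im[192:210,234:248].sum(2)//3)
E
```

```text
0.0 T [0.4892 0.2867 0.0809] rms px 0.51
0.0 S [0.4897 0.2859 0.066 ] rms px 0.53
0.0 both [0.4895 0.2862 0.0715] rms px 0.54
0.01 T [0.4883 0.2843 0.0808] rms px 0.47
0.01 S [0.4859 0.2905 0.0666] rms px 0.56
0.01 both [0.487  0.2881 0.0721] rms px 0.88
0.024 T [0.4871 0.281  0.0806] rms px 0.44
0.024 S [0.4804 0.2969 0.0675] rms px 0.67
0.024 both [0.4836 0.2907 0.073 ] rms px 1.92
{'T': array([161.62661882, 221.00078015]), 'S': array([213.62019494, 296.0259088 ])} {'T': np.int64(22), 'S': np.int64(78)}
T [0.48817265 0.28965172] [ 1.72428827e-09 -1.16631327e-09] [23.998046875]
S [0.48761239 0.28952857] [5.02069497e-10 1.04819264e-10] [65.962890625]
both [0.48781887 0.28955137] [ 0.02396842  0.09752635 -0.07009973 -0.02735538] [23.998046875, 65.962890625]
blueness rows 190-212 cols 238-256
[[  8   6   6   9   7   7   6   7   7   7   6   7   6   2  23  74  78   8
    2   7]
 [  7   7   6   8   8   6   8   7   6   6   5   7   5   0  39  84  82   9
    2   5]
 [  7   8   7   6   3   3   3   2   3   6   5   5   3  -4  49  87  75   7
   -1   5]
 [  7   8   7   4  17  12   8   8   5   3  
[... 1600 characters left out ...]
2 113  88  95 101 103  98  73  62  63  63  64  57]
 [121 123 116  90 103 114 114 107  76  67  69  70  71  63]
 [121 128 121  92  76  96 102  82  64  63  65  66  66  61]
 [119 124 118  88  83  85  89  59  55  56  58  58  59  50]
 [120 125  99  85  70  68  72  55  48  47  47  50  53  44]
 [121 126 101  80  81  82  83  86  62  54  56  45  41  37]
 [120 126 101  82  82  83  84  83  87  88  89  90  89  90]
 [120 127 102  83  82  84  82  81  83  84  84  85  86  86]
 [122 124 101  83  81  83  82  82  83  82  83  84  84  84]
 [122 125 104  84  81  83  84  83  83  81  83  84  84  85]
 [124 117  91  80  83  83  83  84  83  82  84  84  86  86]
 [123 117  91  82  85  85  84  82  85  84  84  85  84  85]]
```

Run:
```python
from h import *
for p in [(243,199.1),(250,199.35),(241.6,199.2),(237.0,199)]: print(p,ray(T,p,.1))
print("disc front left edge at top",ray(T,(251.6,199.5),.155),ray(T,(252,206),.14))
im=S["pixels"].astype(int); v=im[:,:,0]-im[:,:,2]
print(v[188:206,238:262]); print((im.sum(2)//3)[188:206,238:262])
```

```text
(243, 199.1) [ 0.55993037 -0.00745307  0.1       ]
(250, 199.35) [ 0.55910866 -0.03200441  0.1       ]
(241.6, 199.2) [ 0.55956277 -0.00254692  0.1       ]
(237.0, 199) [0.56022936 0.01358683 0.1       ]
disc front left edge at top [ 0.55038755 -0.03807101  0.155     ] [ 0.53033494 -0.0393885   0.14      ]
[[-123 -124  -93  -31   18   53   98   96   95   97   98  112  121  126
   115  104  101   90   95   87   59   29   15   38]
 [ -93 -106 -106  -60   26   73   96   96   96   96  100  122  133  137
   143  136  122  107  100   95   88   71   60   75]
 [ -51  -86  -85  -27   68   93   98   95   98   94  100  116  129  138
   139  143  145  128  105   96   93   91  102   99]
 [ -14  -28    0   37   78  102  101   98   99   91   96  108  117  125
   131  138  138  139  122  101  100   99   97  102]
 [  -4   12   52   82   84   97   96   98   98   95  112  121  121  127
   122  120  132  128  130  116   95   93   94   98]
 [  -1    0   27   87  102   94   98   98   88  106  118  127  133  126
   120  116  107  120  121  113  105  100   99   97]
 [  -1    0   13   49   86   96  100   94 
[... 2577 characters left out ...]
80  82  83  80  83 108 120 127 112  78  59  59  53  50  35  24  25
   39  50  49  52  54  42]
 [ 85  83  81  81  86 105 123 125 126 121  99  67  51  48  39  26  26  23
   38  49  52  51  47  47]
 [ 84  82  81  82  89 109 123 129 123 113  99  75  44  35  28  23  24  24
   37  44  54  49  50  47]
 [ 82  83  82  81  81  85 103 123 117  98  80  61  39  29  22  28  28  29
   36  62  74  78  68  50]
 [ 83  80  79  84  81  81  81  87  98  89  63  53  52  38  29  28  28  28
   46  76  80  86  86  63]
 [ 80  83  82  84  81  83  82  81  84  74  65  69  71  65  45  29  30  38
   48  62  47  10  64  81]
 [ 81  82  84  83  82  84  81  80  74  81  84  84  79  78  58  40  36  39
   53  67  57  35  62  73]]
```

Run:
```python
from h import *
tc=[unz(p,(140,170),4) for p in [(527,37),(657,39),(523,203),(654,206)]]
sc=[unz(p,(215,135),6) for p in [(523,148),(300,53),(187,182),(418,272)]]
Lt=[(1,1),(1,-1),(-1,1),(-1,-1)];Ls=[(-1,-1),(1,-1),(1,1),(-1,1)]
ft=[unz(p,(140,170),4) for p in [(394,52),(388,211)]];fs=[unz(p,(215,135),6) for p in [(55,487),(290,600)]]
ax=[(243,199.1),(250,199.35),(237,199)]
def W(q,l):
    c,d=np.cos(q[2]),np.sin(q[2]);return np.array([q[0]+c*l[0]-d*l[1],q[1]+d*l[0]+c*l[1],l[2]])
def f(q):
    e=[]
    for L,o,c in((Lt,tc,T),(Ls,sc,S)):
        for l,p in zip(L,o): e+=list(proj(c,W(q,(l[0]*q[3],l[1]*q[4],.139)))[0]-p)
    for o,c in((ft,T),(fs,S)):
        for s,p in zip((1,-1),o): e+=list(proj(c,W(q,(s*.075,q[5],.012)))[0]-p)
    for p,l in zip(ax,(.145,.12,.17)): e.append(2*(proj(T,W(q,(0,l,.1)))[0][1]-p[1]))
    return np.array(e)
r=least_squares(f,[.55,-.157,-.03,.07,.055,.175]);print(r.x.round(4));print(r.fun.round(2))
q=r.x
for n,l in(("spmid",(0,.1395,.1)),("rim",(0,.1,.155))):print(n,W(q,l))
```

```text
[ 0.5526 -0.1569 -0.044   0.0698  0.0556  0.1768]
[-0.32 -0.06 -0.46  0.94 -0.99 -1.08 -0.86 -0.31  0.63 -0.94 -0.3  -0.81
 -0.62 -2.38 -0.   -0.26 -0.62  0.14 -1.27  0.11 -0.52 -1.68  0.96 -0.41
  0.55  0.71  0.09]
spmid [ 0.55872099 -0.0175242   0.1       ]
rim [ 0.55698166 -0.05698589  0.155     ]
```

```bash
cat >> h.py <<'E'
from scipy.spatial.transform import Rotation as Ro
def rv(a,tilt=0): return (Ro.from_euler('z',a)*Ro.from_euler('x',np.pi+tilt)).as_rotvec()
E
python3 - <<'E'
from h import *
from workcell import bot
import cv2
R=rv(-.035)
for p in[(.558,.03,.25),(.558,-.01,.13),(.558,-.075,.13)]:print(bot.inverse_kinematics(p,R))
bot.set_gripper(0,20)
bot.goto((.558,.02,.25),R); print(bot.current_clock())
bot.line_to((.558,-.010,.130),max_speed=.25)
print(bot.current_clock(),bot.current_ee_pos(),bot.current_contact_force(),bot.current_opening())
for n in("top","side"):
    c=bot.read_camera(n); cv2.imwrite(f"pics/{n}1.png",c["pixels"]);pickle.dump(c,open(n+"1.pkl","wb"))
s=cv2.imread("pics/side1.png")[135:235,215:315];t=cv2.imread("pics/top1.png")[160:240,200:300]
cv2.imwrite("pics/z1.png",np.hstack([cv2.resize(s,(400,400),interpolation=2),cv2.resize(t,(400,320),interpolation=2)[:400] if 0 else cv2.copyMakeBorder(cv2.resize(t,(400,320),interpolation=2),0,80,0,0,0)]))
E
```

```text
[-0.16253437  0.09407727  1.59749923  0.          1.45001616 -0.12753437]
[-0.23444729  0.19449932  1.72954456  0.          1.21754878 -0.19944729]
[-0.34821085  0.20666965  1.71538742  0.          1.21953558 -0.31321085]
3.7833
4.425 [ 0.55871091 -0.0103739   0.13108326] [ 1.70743572 -0.72422304  1.15572364] 0.005394867807464304
```

View pics/z1.png

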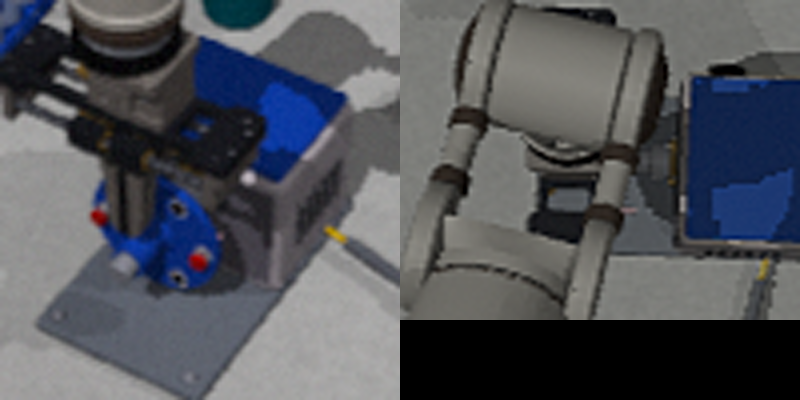

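Run:
```python
from h import *
from workcell import bot
f0=bot.current_contact_force();y=-.0105;print(f0)
bot.line_to((.558,-.022,.13),max_speed=.05);y=-.022
log=[]
while y>-.085:
    y-=.001
    bot.line_to((.558,y,.13),max_speed=.03)
    f=bot.current_contact_force()-f0
    log.append((round(y,4),f.round(1).tolist(),bot.current_ee_pos().round(5).tolist()))
    if f[1]>9: break
print(bot.current_clock());[print(l) for l in log]
bot.hold(.2);print((bot.current_contact_force()-f0),bot.current_ee_pos())
```

```text
[1.0718189  0.5252109  0.10424511]
12.4167
(-0.023, [-1.2, -0.8, -0.9], [0.55794, -0.02293, 0.12993])
(-0.024, [-0.5, -0.7, -0.8], [0.55799, -0.02399, 0.12996])
(-0.025, [0.2, -0.0, -0.9], [0.55801, -0.02504, 0.13001])
(-0.026, [-0.8, -1.1, 0.7], [0.55798, -0.02603, 0.12999])
(-0.027, [-1.2, -0.3, -0.2], [0.558, -0.02707, 0.13])
(-0.028, [-1.5, -0.4, -0.8], [0.558, -0.02807, 0.12999])
(-0.029, [0.2, -0.3, 0.8], [0.55797, -0.02881, 0.12999])
(-0.03, [-1.4, 2.2, 0.8], [0.55797, -0.02964, 0.12999])
(-0.031, [-2.2, 2.7, 0.4], [0.5579, -0.03093, 0.12998])
(-0.032, [-2.5, 2.0, 0.9], [0.55789, -0.03209, 0.12999])
(-0.033, [-2.6, 1.9, 1.6], [0.55788, -0.03314, 0.12998])
(-0.034, [-2.8, 1.7, 0.0], [0.5579, -0.03412, 0.12993])
(-0.035, [-2.8, 1.8, 0.8], [0.55788, -0.03506, 0.12991])
(-0.036, [-2.3, 2.0, 0.6], [0.55793, -0.03608, 0.12993])
(-0.037, [-2.8, 2.0, 0.4], [0.55789, -0.03711, 0.12989])
(-0.038, [-2.4, 2.4, 0.1], [0.55791, -0.0381, 0.12987])
(-0.039, [-2.7, 1.5, -0.1], [0.55792, -0.03905, 0.12989])
(-0.04, [-3.3, 1.9, -1.2], [0.55795, -0.04008, 0.12989])
(-0.041, [-2.6, 2.4, -0.7], [0.55798, -0.04111, 0.12995])
(-0.042, [-2.7, 1.8, -0.8], [0.55797, -0.04209, 0.12993])
(-0.043, [-2.8, 2.3, -0.7], [0.558, -0.04312, 0.12997])
(-0.044, [-1.9, 1.7, -0.6], [0.558, -0.0441, 0.12997])
(-0.045, [-2.0, 2.1, -1.3], [0.55802, -0.0451, 0.13])
(-0.046, [-2.0, 1.6, -0.9], [0.55801, -0.04614, 0.13001])
(-0.047, [-1.9, 1.7, -1.1], [0.55801, -0.04711, 0.13002])
(-0.048, [-2.5, 2.1, -0.4], [0.55803, -0.04811, 0.13003])
(-0.049, [-3.0, 2.1, -1.4], [0.55803, -0.04913, 0.13005])
(-0.05, [-2.8, 3.1, 0.3], [0.55804, -0.04984, 0.13004])
(-0.051, [-2.7, 6.1, 1.0], [0.55799, -0.04988, 0.13005])
(-0.052, [-3.1, 10.0, 1.4], [0.55801, -0.04997, 0.13007])
[-2.16309016 10.18497102  1.41615453] [ 0.55802444 -0.04992869  0.13010523]
```

Run:
```python
from h import *
from workcell import bot
for dx in(.022,-.022):
    bot.line_to((.558,-.047,.13),max_speed=.08) if dx>0 else bot.line_to((.58,-.046,.13),max_speed=.08)
    bot.line_to((.558+dx,-.046,.13),max_speed=.12)
    f0=bot.current_contact_force()
    bot.line_to((.558+dx,-.0517,.13),max_speed=.03)
    P=[];F=[]
    for _ in range(5): bot.hold(.03);P.append(bot.current_ee_pos());F.append(bot.current_contact_force()-f0)
    print(dx,np.mean(P,0).round(5),np.std(P,0).round(5),np.mean(F,0).round(1))
bot.line_to((.536,-.03,.14),max_speed=.15)
bot.line_to((.53,.05,.26),max_speed=.3)
print(bot.current_clock())
for n in("top","side"):
    c=bot.read_camera(n); cv2=__import__("cv2");cv2.imwrite(f"pics/{n}2.png",c["pixels"]);pickle.dump(c,open(n+"2.pkl","wb"))
s=cv2.imread("pics/side2.png")[135:235,215:315];cv2.imwrite("pics/z2.png",cv2.resize(s,(600,600),interpolation=2))
```

```text
0.022 [ 0.57947 -0.05063  0.12988] [1.e-05 1.e-05 1.e-05] [0.9 5.1 0.6]
-0.022 [ 0.53671 -0.0492   0.13026] [1.e-05 1.e-05 1.e-05] [-0.6 10.1  3. ]
15.925
```

View pics/z2.png

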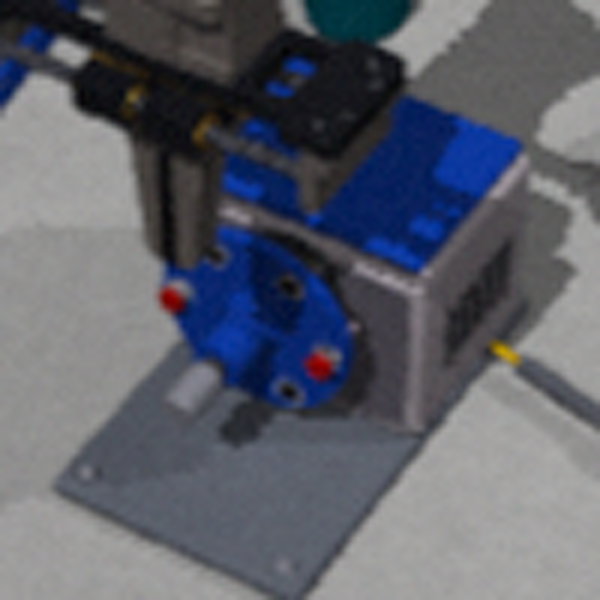

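Run:
```python
from h import *
from workcell import bot
import cv2
R=rv(.073)
bot.set_gripper(.5,20)
bot.goto((.488,.2893,.12),R)
bot.line_to((.488,.2893,.036),max_speed=.12)
print(bot.current_clock(),bot.current_ee_pos(),bot.current_contact_force())
for n in("top","side"):
    c=bot.read_camera(n); cv2.imwrite(f"pics/{n}3.png",c["pixels"])
s=cv2.imread("pics/side3.png")[260:330,180:250];t=cv2.imread("pics/top3.png")[190:240,130:200]
cv2.imwrite("pics/z3.png",np.hstack([cv2.resize(s,(400,400),interpolation=2),cv2.resize(t,(400,400),interpolation=2)]))
```

```text
18.7583 [0.48886553 0.28941807 0.03690066] [-0.66015972  0.53471034  0.05525433]
```

View pics/z3.png

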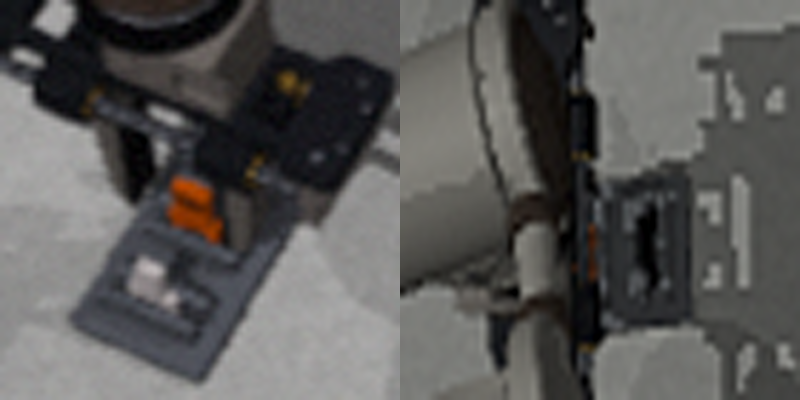

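Run:
```python
from h import *
from workcell import bot
import cv2
bot.line_to((.488,.2893,.0345),max_speed=.05)
f0=bot.current_contact_force();print(bot.current_ee_pos())
bot.set_gripper(0,40)
print("grip",bot.current_opening(),bot.current_opening()*92,bot.current_contact_force()-f0,bot.current_ee_pos())
bot.line_to((.488,.2893,.06),max_speed=.06)
print("lift",bot.current_contact_force()-f0,bot.current_opening())
bot.line_to((.488,.2893,.20),max_speed=.25)
print("lift",bot.current_contact_force()-f0,bot.current_opening())
bot.goto((.5585,.05,.20),rv(-.034))
bot.hold(.3)
print(bot.current_clock(),bot.current_ee_pos(),bot.current_contact_force())
for n in("top","side"):
    c=bot.read_camera(n); cv2.imwrite(f"pics/{n}4.png",c["pixels"]);pickle.dump(c,open(n+"4.pkl","wb"))
print(proj(c,[.5585,.05,.1855]))
s=cv2.imread("pics/side4.png")[110:210,200:300];s2=cv2.imread("pics/side4.png")[265:335,180:250]
cv2.imwrite("pics/z4.png",np.hstack([cv2.resize(s,(400,400),interpolation=2),cv2.resize(s2,(400,400),interpolation=2)]))
```

```text
[0.48810577 0.28937385 0.0347467 ]
grip 0.18615422747260799 17.126188927479934 [ 0.86584926 -0.36803854  0.41692762] [0.48797691 0.28928953 0.03448739]
lift [-0.51670298 -1.07867121  1.43267137] 0.19230718231111688
lift [-0.26391641 -1.16131261  0.52455105] 0.18752234511932706
22.2167 [0.55842259 0.05095157 0.200051  ] [0.34722904 0.69200111 0.30107599]
[[236.4514421  191.27317077]]
```

View pics/z4.png

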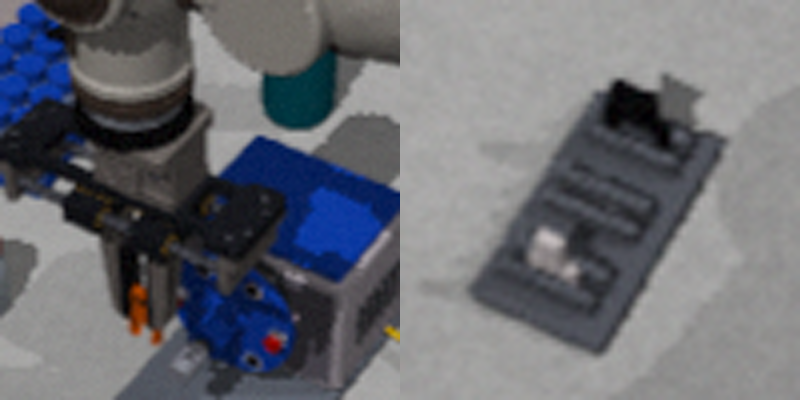

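Run:
```python
from h import *
from workcell import bot
bot.line_to((.559,-.008,.150),max_speed=.2)
bot.line_to((.559,-.0145,.134),max_speed=.06)
bot.hold(.2)
def F():
    a=[]
    for _ in range(4): a.append(bot.current_contact_force());bot.hold(.02)
    return np.mean(a,0)
f0=F();print(bot.current_clock(),f0,bot.current_ee_pos())
y=-.0145
while y>-.027:
    y-=.0006
    bot.line_to((.559,y,.134),max_speed=.02)
    f=F()-f0;p=bot.current_ee_pos();print(round(y,4),f.round(1),p.round(5))
    if f[1]>3 or np.abs(f).max()>8: break
print(bot.current_clock(),bot.current_ft_torque())
```

```text
23.5583 [ 0.07073498  0.06486503 -0.16437653] [ 0.55920355 -0.01447188  0.13433722]
-0.0151 [-0.4  0.   0.1] [ 0.55901 -0.01513  0.13404]
-0.0157 [-0.5 -0.5 -0.2] [ 0.55899 -0.0157   0.13399]
-0.0163 [-0.8 -0.4  0. ] [ 0.55899 -0.01632  0.13399]
-0.0169 [-0.3  0.1  0.2] [ 0.559   -0.01693  0.13401]
-0.0175 [-0.1 -0.1 -0.5] [ 0.559   -0.01753  0.13401]
-0.0181 [ 0.1  0.4 -0.1] [ 0.559  -0.0181  0.134 ]
-0.0187 [-0.1 -0.1  0.2] [ 0.55899 -0.01871  0.13402]
-0.0193 [ 0.1  0.  -0.3] [ 0.559   -0.0193   0.13401]
-0.0199 [ 0.4 -0.4  0. ] [ 0.55904 -0.01991  0.13402]
-0.0205 [ 0.1 -0.2  0. ] [ 0.55901 -0.02052  0.13401]
-0.0211 [0.  0.7 0. ] [ 0.55897 -0.02098  0.13399]
-0.0217 [-0.5  2.6  0.5] [ 0.55897 -0.02136  0.13398]
-0.0223 [0.6 4.8 0.5] [ 0.55896 -0.02179  0.134  ]
27.675 [ 1.01982561 -0.11882416 -0.00995124]
```

```bash
cat > press.py <<'E'
from h import *
from workcell import bot
R=rv(-.034)
def F(n=3):
    a=[]
    for _ in range(n): a.append(bot.current_contact_force());bot.hold(.015)
    return np.mean(a,0)
x,y,z=.559,-.0205,.134
bot.line_to((x,y,z),R,max_speed=.02);bot.hold(.15)
f0=F(6);print(f0,bot.current_ee_pos())
z=.1315;minz=1
while z>.108:
    z-=.0006
    bot.line_to((x,y,z),R,max_speed=.02)
    f=F()-f0;p=bot.current_ee_pos();print([round(x,4),round(z,4)],f.round(1),p.round(5),round(bot.current_clock(),1))
    if f[2]>22 or np.hypot(f[0],f[1])>10: print("abort");break
    if f[2]>5 and p[2]>.1285: print("on full spindle");break
    if p[2]<.1175: print("down");break
    if abs(f[0])>1.5: x+=np.clip(f[0]/4000*.4,-.0004,.0004)
E
python3 press.py
```

```text
[-0.24900715  0.84151041 -0.08274272] [ 0.55901172 -0.02089763  0.13400964]
[0.559, 0.1309] [ 0.7 -1.1 -0.1] [ 0.55893 -0.0206   0.13076] 28.5
[0.559, 0.1303] [ 0.2 -0.7  0. ] [ 0.55901 -0.02051  0.13031] 28.8
[0.559, 0.1297] [ 0.7 -0.5 -0.4] [ 0.55896 -0.02049  0.12967] 29.1
[0.559, 0.1291] [ 0.2 -0.5 -0.6] [ 0.55898 -0.0205   0.12906] 29.4
[0.559, 0.1285] [ 0.2 -1.  -0.2] [ 0.55899 -0.02048  0.12848] 29.7
[0.559, 0.1279] [ 0.8 -0.9 -0.2] [ 0.55897 -0.02052  0.12787] 30.0
[0.559, 0.1273] [-0.6 -1.1  0.1] [ 0.5589  -0.02049  0.12731] 30.3
[0.559, 0.1267] [-2.7 -0.2  2.6] [ 0.55872 -0.02049  0.12672] 30.6
[np.float64(0.5587), 0.1261] [-2.8 -0.7  5.2] [ 0.5588  -0.02052  0.12641] 30.9
[np.float64(0.5585), 0.1255] [-2.1 -0.6  5.7] [ 0.55894 -0.02062  0.12606] 31.2
[np.float64(0.5582), 0.1249] [-1.7 -0.8  5.8] [ 0.55904 -0.02068  0.12574] 31.5
[np.float64(0.5581), 0.1243] [-1.7 -0.6  6.6] [ 0.55912 -0.0207   0.12534] 31.8
[np.float64(0.5579), 0.1237] [-1.3 -1.2  4.8] [ 0.55897 -0.02076  0.12454] 32.1
[np.float64(0.5579), 0.1231] [ 0.4 -1.5  3.3] [ 0.55853 -0.02062  0.12335] 32.4
[np.float64(0.5579), 0.1225] [ 0.6 -1.2  1.6] [ 0.55804 -0.02054  0.1223 ] 32.7
[np.float64(0.5579), 0.1219] [ 1.9 -0.8 -0.1] [ 0.55784 -0.02044  0.12155] 33.0
[np.float64(0.5581), 0.1213] [ 2.  -1.4 -1.7] [ 0.55785 -0.02041  0.12087] 33.3
[np.float64(0.5583), 0.1207] [ 1.8 -1.2 -2.6] [ 0.55795 -0.02041  0.12029] 33.6
[np.float64(0.5585), 0.1201] [ 1.3 -0.9 -2.7] [ 0.55818 -0.02043  0.11979] 33.9
[np.float64(0.5585), 0.1195] [ 0.6 -0.8 -3.3] [ 0.55828 -0.02047  0.11924] 34.2
[np.float64(0.5585), 0.1189] [ 0.8 -1.1 -4.4] [ 0.55831 -0.02046  0.11866] 34.5
[np.float64(0.5585), 0.1183] [ 0.5 -1.2 -4.2] [ 0.5583  -0.02045  0.11808] 34.8
[np.float64(0.5585), 0.1177] [ 0.1 -1.1 -4. ] [ 0.55835 -0.02047  0.11757] 35.1
[np.float64(0.5585), 0.1171] [-0.  -0.4 -4.6] [ 0.55842 -0.0205   0.117  ] 35.4
down
```

Run:
```python
from h import *
from workcell import bot
import cv2
R=rv(-.034);
def F(n=4):
    a=[]
    for _ in range(n): a.append(bot.current_contact_force());bot.hold(.015)
    return np.mean(a,0)
for z in(.1163,.1156):
    bot.line_to((.5585,-.0205,z),R,max_speed=.02);print(F().round(1),bot.current_ee_pos().round(5))
print(bot.current_opening()*92,bot.current_ft_torque())
c=bot.read_camera("side");cv2.imwrite("pics/side5.png",c["pixels"])
cv2.imwrite("pics/z5.png",cv2.resize(c["pixels"][140:230,205:305],(800,720)[:2],interpolation=2)[:600])
print(bot.current_clock())
```

```text
[-1.  -0.2 -2.5] [ 0.55847 -0.0205   0.11639]
[-0.4 -0.1 -0.9] [ 0.55876 -0.02054  0.11589]
17.519676500074734 [-0.00469631  0.07152107  0.01734469]
36.1167
```

View pics/z5.png

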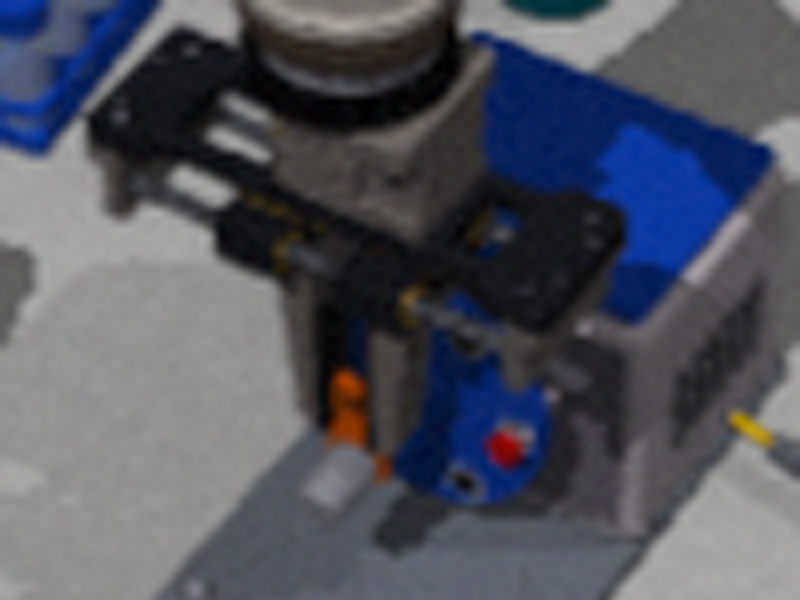

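Run:
```python
from h import *
from workcell import bot
import cv2
R=rv(-.034);
def F(n=4):
    a=[]
    for _ in range(n): a.append(bot.current_contact_force());bot.hold(.015)
    return np.mean(a,0)
for z in(.1148,.1140,.1132):
    bot.line_to((.5586,-.0205,z),R,max_speed=.02);f=F();print(f.round(1),bot.current_ee_pos().round(5))
    if f[2]>6:break
bot.line_to((.5586,-.0205,.1156),R,max_speed=.02);print(F().round(1),bot.current_ee_pos().round(5))
bot.set_gripper(.36,10);print("open",F().round(1),bot.current_ee_pos().round(5))
bot.line_to((.5586,-.0205,.19),R,max_speed=.12)
bot.line_to((.53,.10,.26),R,max_speed=.3)
bot.goto((.35,.35,.30),rv(.5))
print(bot.current_clock())
for n in("top","side"):
    c=bot.read_camera(n); cv2.imwrite(f"pics/{n}6.png",c["pixels"]);pickle.dump(c,open(n+"6.pkl","wb"))
s=cv2.imread("pics/side6.png")[155:215,230:290];t=cv2.imread("pics/top6.png")[180:220,230:270]
cv2.imwrite("pics/z6.png",np.hstack([cv2.resize(s,(400,400),interpolation=2),cv2.resize(t,(400,400),interpolation=2)]))
```

```text
[-1.  -0.3  1.8] [ 0.55899 -0.02056  0.11526]
[-1.9  0.3  6.2] [ 0.55907 -0.02064  0.11507]
[ 0.3 -0.1  0. ] [ 0.55858 -0.02048  0.11535]
open [0.2 0.  0.1] [ 0.55862 -0.02051  0.11561]
40.1333
```

View pics/z6.png

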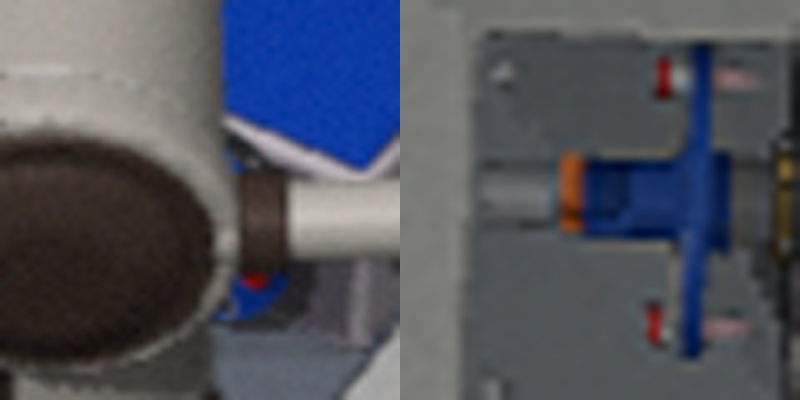

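View pics/top6.png

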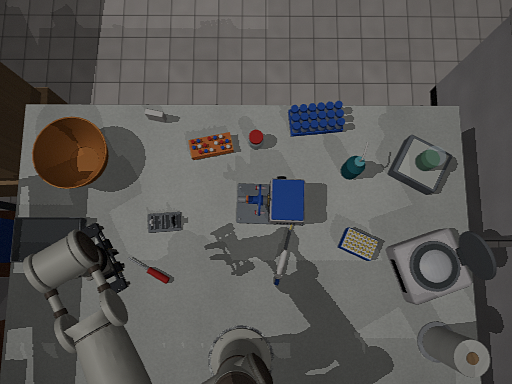

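Run:
```python
from h import *
from workcell import bot
import cv2
bot.goto((.25,-.42,.33),rv(-1.1))
print(bot.current_clock())
for n in("top","side"):
    c=bot.read_camera(n); cv2.imwrite(f"pics/{n}7.png",c["pixels"]);pickle.dump(c,open(n+"7.pkl","wb"))
    if n=="side":
        print(proj(c,[[.559,-.0204,.1],[.559,-.0204,.137]]))
s=cv2.imread("pics/side7.png")[150:210,225:285];t=cv2.imread("pics/top7.png")[180:220,230:270]
cv2.imwrite("pics/z7.png",np.hstack([cv2.resize(s,(400,400),interpolation=2),cv2.resize(t,(400,400),interpolation=2)]))
```

```text
42.975
[[249.76022039 196.22973348]
 [249.55817713 187.59595654]]
```

View pics/z7.png

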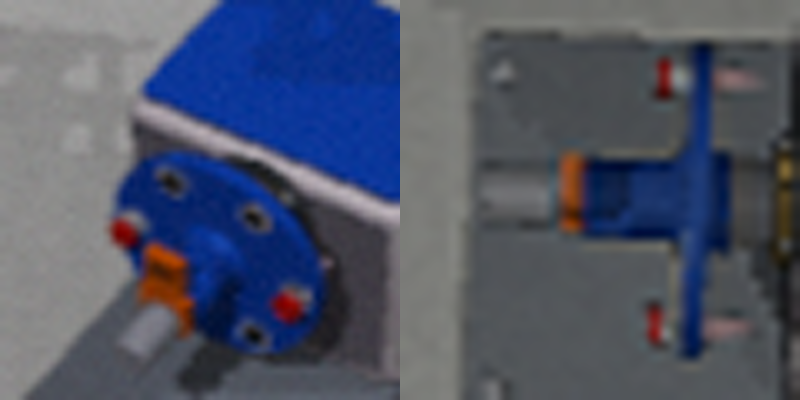

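View pics/side7.png

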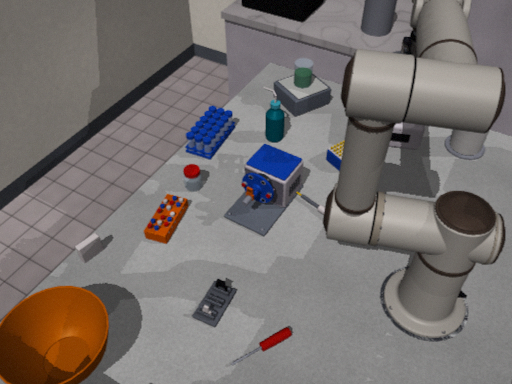

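Run:
```python
from workcell import bot
bot.job_done();print(bot.current_clock())
```

```text
the job is handed in; nothing more can be done
the job is handed in; nothing more can be done
```

The wheel is back home against its shoulder and the orange clip is snapped into the spindle groove and released. I handed the job in at about 43 s of the 64 s allowed.

- **Wheel:** I pushed it about 20 mm with closed fingertips until it stopped firmly. The force rose from about 2 N of drag to about 10 N at the stop. Touching the disc on either side gave the spindle's direction, a turn of about -0.034 rad.
- **Clip:** I took the orange clip from the middle slot and touched it lightly to the hub face (about 5 N). The contact was at y = -20.9 mm, as the wheel stop had predicted. I backed off 0.4 mm and pressed it down.
- **Seating:** The toes met the groove floor at the expected height. The press peaked at about 7 N and then the clip pulled itself down. A final nudge of about 6 N met a firm bottom with the eye about 0.4 mm below the nominal axis height.
- **Last pictures:** The top view shows the clip square and flat against the hub. In the side view, the top of the tab is within half a pixel of where a seated, upright clip should be. The black and white clips and the other things on the bench appear not to have moved, and the arm was clear.
- **Disagreement:** The press force was lower than the 8 to 16 N you gave. I think this is because the clip went on slightly to one side first, with about 3 N sideways, which I corrected while pressing. The other checks agreed.

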